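Seat the empty bin and tare the counting scale

TASK

Get the counting scale ready: with a fingertip, push the empty parts bin along the pan until it sits squarely against the scale's rear stop, sliding it and never lifting it. Then reach into the round well on the keypad and press the sunken tare key all the way down for a moment, and let it come back up. Leave the key in the square well alone and do not disturb the other things on the bench.

Things in the scene. Friction and masses are not known exactly. Their poses are not given: they have to be found in the camera images.
- scale: fixed counting scale: grey base 210 x 210 mm under a flat steel pan 200 x 200 mm, pan top 58 mm above the bench. Origin on the bench under its centre; +x points away from the robot, across the pan to the rear stop: an upright steel strip 170 mm wide (y), 26 mm above the pan, front face at x = +90 mm
- stop_face (a point): middle of the rear stop's front face, at the height of the pan's top; axes as the scale's (x points into the stop, away from the robot)
- bin_center (a point): centre (22.5 mm above its underside) of the loose empty white bin on the pan: 90 mm (x) by 110 mm (y; 120 mm at the rim lips), 45 mm tall, walls 4 mm, 0.1 to 0.2 kg. Starts short of the stop, its x axis within 0.25 rad of the scale's; its +x wall goes against the stop, this centre then 45 mm from the stop's face
- pod: fixed keypad pod, left or right of the scale: black base 140 x 146 mm, origin on the bench under its centre, x away from the robot. On its half nearer the robot stand two grey key blocks side by side along y, 66 x 66 mm, tops 52 mm above the bench; behind them a grey display housing with a green window, 46 mm above the bench
- tare_well_mouth (a point): centre of the mouth of the round well: 46 mm across, vertical, open upward, flush with its block's top, 52 mm above the bench. The tare key's top is 20 mm below this point. The round and the square well may be either way round on the pod
- tare_well: key block with the round well, with its tare key; origin at the centre of its underside, 12 mm above the bench
- tare_key_top (a point): centre of the top face of the round tare key (32 mm across), 32 mm above the bench when up; moves with the key
- tare_key (a joint): tare key, m: 0 up, 0.006 fully down; springs back by itself; about 1 N to start it moving, 4.5 N fully down
- clear_well_mouth (a point): centre of the mouth of the square well, 46 x 46 mm, 52 mm above the bench; the other key (to be left alone) lies 20 mm down in it
- clear_key (a joint): key in the square well, m: 0 up, 0.006 fully down; not to be pressed
- jar: closed glass jar, 48 mm across, 70 mm tall; origin at the centre of its underside; a loose bystander
- tape: roll of paper tape lying flat, 60 mm across, 24 mm tall; origin at the centre of its underside; a loose bystander
- driver: screwdriver lying on the bench, about 0.2 m long and under 35 mm tall; origin about midway along it, underside; a loose bystander
- carton: small cardboard box 90 x 130 x 70 mm tall; origin at the centre of its underside; a loose bystander
- mug: white mug 76 mm across, 90 mm tall; origin at the centre of its underside; a loose bystander
- spanner: steel spanner lying on the bench, low; origin about midway along it, underside; a loose bystander
- spool: grey empty spool, 70 mm across, 50 mm tall; origin at the centre of its underside; a loose bystander
Mind the look-alikes: they are no part of the job. Of the things shaped like the part that bears bin_center, the white one is meant.

How it is judged (in metres and radians):
On the way, in this order (a step that is already met when the one before it is completed fails the run):
1. the bin sits squarely against the rear stop (x of bin_center in the frame of scale above 0.039 m and angle between the x axis of bin_center and the x axis of scale, either way round below 0.09 rad and y of bin_center in the frame of scale between -0.045 and 0.045 m and z of bin_center in the frame of scale below 0.0855 m and angle between bin_center's own z axis and vertical below 0.06 rad), for 0.2 s.
2. the sunken tare key is pressed down by the fingers, with the bin against the stop (all of step 1 and value of joint tare_key above 0.0042 m and contact force between the fingers and tare_well above 0.5 N), for 0.15 s.
At the end, for the whole second after the job is handed in: The bin stands flat on the pan with its wall against the rear stop (within 6 mm, squared to within 0.09 rad, within 45 mm of the pan's middle sideways), at rest; both keys are up again (less than 1.5 mm down) (all of step 1 and linear speed of bin below 0.02 m/s and value of joint each of tare_key, clear_key below 0.0015 m); the robot touches nothing.
It fails at once if the bin is lifted or tipped (more than 10 mm above the pan, or 0.35 rad) (z of bin_center in the frame of scale above 0.0905 m or angle between bin_center's own z axis and vertical above 0.35 rad).
It fails at once if the key in the square well is pressed (more than 2.5 mm) (value of joint clear_key above 0.0025 m).
It fails at once if a bystander is moved more than 25 mm (distance of any of jar, tape, driver, carton, mug, spanner, spool from where it was at the start of the episode above 0.025 m).
It also fails if it takes over 54 s, if anything falls off the work surface, if the arm or the gripper's body presses on something with over 40 N, if the wrist force passes 120 N, or if a joint passes its speed limit or range.

ROBOT

A 7-joint arm with a two-finger parallel gripper is mounted at the origin on the work surface. World frame = base frame: x ahead of the robot, y to its left, z up, the work surface at z = 0. Lengths are in m, angles in degrees, forces in N, time in s.
With the tool pointing down it reaches from about 0.4 to 0.85 m from the base axis. Payload 4.5 kg.
Tool frame: the origin (TCP) lies at the very end of the fingers, on their centre line; the grasp point (between the pads) lies 19 mm behind it; z points along the fingers, y is the line along which they close (so a half turn about z gives the same grasp; the last joint's range is limited). The gripper opens to 88 mm and grips with 3 to 60 N. Pads are 18 mm wide; open, the fingers measure 123 mm over their backs; the gripper's body (75 mm by 187 mm) begins 45 mm behind the grasp point.
Start: joints at [67.884, 39.483, -11.15, 89.685, 9.013, 51.709, -12.324], TCP at [0.255, -0.571, 0.239] pointing down, gripper open.
Joint ranges: [-172.22, 172.22], [-26.19, 119.32], [-84.43, 86.54], [7.71, 146.69], [-57.33, 237.33], [2.42, 119.75], [-152.13, 152.13]. Speed limits (degrees/s): [147.25, 147.25, 180, 180, 180, 180, 180].

INTERFACE

Orientations are given as a 3x3 rotation matrix whose columns are the frame's x, y, z axes.
In Python, from workcell import * gives the robot as it stands.
- The arm moves only by the tool send_rows, never from a script. Its argument "steps" is a list of rows, each a list of 6 numbers: the shift along the world's x, y, z in cm, then the turn, a rotation vector about the world's x, y, z in rad. A call has 1 to 12 rows; each row is the pose to reach, as a shift and turn from the pose commanded when the call began; what a row does not reach only later rows make up. A row lasts 1/10 s, in which the tool goes at most 50 mm and 8.59 degrees, less where a joint would pass 70% of its speed; a pose out of reach is approached as far as the arm can. A call with a gripper value outside its range is refused whole. "grip" is the opening, from -1 (shut) to 1 (fully open), so that 0 is half open, set as the call begins (left out, the last holds). The fingers move at their own pace and stop on an object; "force" is the grip in N (left out, the last holds). Time passes only in rows, so rows that repeat a pose let the fingers close. It gives the time, the measured TCP pose, the force, the opening and the grip force at its end, in the units of the state.
- observe(): the state, without advancing time (a new reading comes with each control period).
- snapshot(name): name is "side" or "top" or "wrist"; returns a dict with "color" (420x560x3 uint8, blue, green, red), "K" (3x3 intrinsics, pixels), "extrinsics" (4x4, takes a point from camera to world coordinates); the wrist camera has in their place "T_tool_cam" (4x4, takes a point from camera to tool coordinates, whose origin is the TCP and whose axes are the flange's). Camera axes: x right, y down, z forward; pixel columns grow to the right and rows downward; lengths in m; the calibration is good to about 2 mm. A picture is of the moment at which its call begins: read the wrist's pose just before it. There is no depth.
- finish_job(): hands the job in; it is judged then, once.
The state is a dict: "t": time; "q": joint angles; "joint_velocities": joint speeds; "effort": joint torques, N m; "position": TCP position; "ee_rot": TCP orientation; "wrist_force": force on the tool from outside, world axes, zero at the start; "torque": the same for the moment, N m; "width": finger opening in m; "grasp_force": force on a finger pad.
Only numpy, scipy, OpenCV 4.12 (cv2) and the standard library are available. Lean on these libraries where they do the work, as an engineer would, in place of code of your own. Each camera call takes 0.05 s, during which the arm holds its last target. There are 200 camera calls.

## Working session

There is one attempt and no reset: what is moved stays moved. The work goes in short steps, Python scripts to look and compute and a tool call to move; the robot and the scene stay as the last step left them, time stands still between calls to the robot, and variables do not carry over. Pictures are saved under pics/ and viewed, at most 10 in all, crops included, and the job is handed in when it is done.

Besides the shell and the picture viewer there is one more tool, called after "Call:" by a JSON object that holds its "fn" and its "kwargs", one argument or row to a line. send_rows: Moves the arm, as the interface text tells. Its arguments: {"type":"object","properties":{"steps":{"type":"array"},"grip":{"type":"number"},"force":{"type":"number"}},"required":["steps"]}

```bash
mkdir -p pics
python3 - <<'E'
from workcell import *
import cv2,pickle
s=observe();print(s['t'],s['position'],s['ee_rot'],s['width'])
d={}
for n in("top","side"):
    p=snapshot(n);d[n]=p;cv2.imwrite(f"pics/{n}0.png",p["color"]);print(n,p["K"],p["extrinsics"])
pickle.dump(d,open("c.pkl","wb"))
E
```

```text
0.0 [ 0.25442686 -0.57017073  0.23791289] [[ 9.13117941e-01  4.07694524e-01 -8.95068267e-04]
 [ 4.07695475e-01 -9.13116532e-01  1.61209064e-03]
 [-1.60061107e-04 -1.83694417e-03 -9.99998300e-01]] 0.08822473768899627
top [[406.92000159   0.         276.99675801]
 [  0.         406.92000159 212.96538376]
 [  0.           0.           1.        ]] [[-0.01611397 -0.98230252  0.18660682  0.26586073]
 [-0.99938943  0.02160986  0.02745499 -0.02118566]
 [-0.03100166 -0.18605047 -0.98205098  1.23386049]
 [ 0.          0.          0.          1.        ]]
side [[460.55654771   0.         280.68488595]
 [  0.         460.55654771 215.46703993]
 [  0.           0.           1.        ]] [[-0.98346419 -0.11857045  0.13689136  0.32384542]
 [-0.18103079  0.66493424 -0.72463116  0.86207737]
 [-0.00510391 -0.73743034 -0.67540391  0.90547157]
 [ 0.          0.          0.          1.        ]]
```

View pics/top0.png

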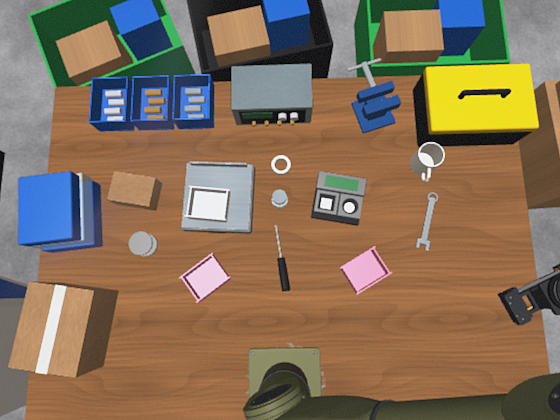

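View pics/side0.png

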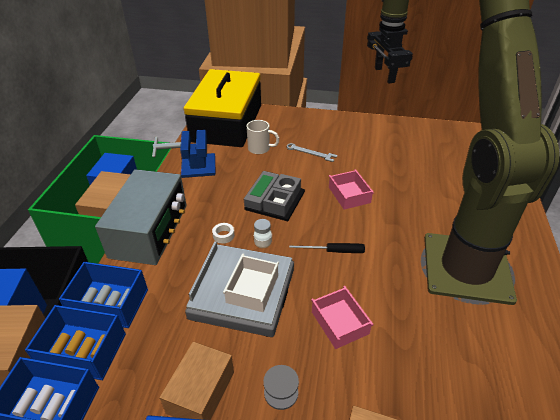

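The top view shows three bins: white on the pan at (208,204), and pink ones at (205,277) and (365,270). The white one on the scale is the one meant. On the pod, the round well looks to be at (349,207) and the square one at (326,203). I'll confirm both in an enlarged crop.

Run:
```python
import cv2,pickle,numpy as np
im=pickle.load(open("c.pkl","rb"))["top"]["color"]
c=cv2.resize(im[150:240,175:265],None,fx=4.4,fy=4.4,interpolation=cv2.INTER_CUBIC)
e=cv2.resize(im[150:240,290:380],None,fx=4.4,fy=4.4,interpolation=cv2.INTER_CUBIC)
cv2.imwrite("pics/crop1.png",np.hstack([c,e]))
```

```text
(no output)
```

View pics/crop1.png

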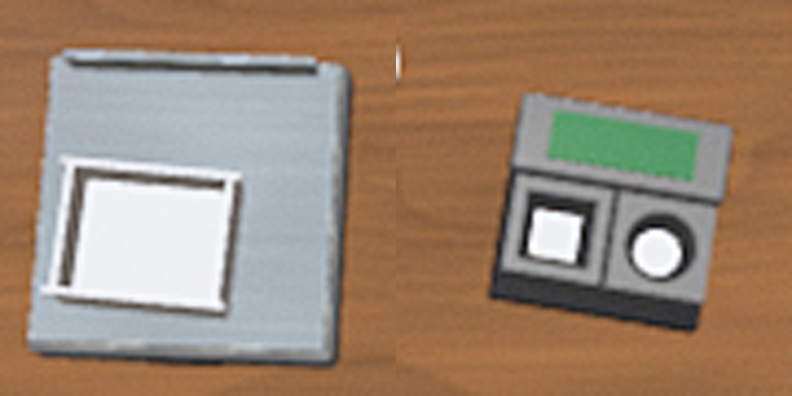

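The white bin lies at crop (143,235), turned slightly. The round well mouth is the right block, at crop (661,246). Next I'll compute positions.

```bash
cat > h.py <<'E'
import numpy as np,pickle
C=pickle.load(open("c.pkl","rb"))
def P(u,v,z,n="top"):
    p=C[n];E=p["extrinsics"];r=E[:3,:3]@np.linalg.inv(p["K"])@[u,v,1];o=E[:3,3]
    return o+r*(z-o[2])/r[2]
E
python3 - <<'E'
from h import *
np.set_printoptions(precision=4,suppress=True)
f=lambda x,y,z,ox=175:P(ox+x/4.4-.4,150+y/4.4-.4,z)
def rep(n,c):
    c=np.array(c);a=c[0]+c[1]-c[2]-c[3];b=c[0]+c[3]-c[1]-c[2]
    print(n,c.mean(0),"ang x",np.degrees(np.arctan2(a[1],a[0])),"y",np.degrees(np.arctan2(-b[0],b[1])),np.linalg.norm(a[:2])/2,np.linalg.norm(b[:2])/2)
    print(c)
# BL,BR,FR,FL  (back=+x, left=+y)
rep("bin",[f(63,160,.103),f(242,174,.103),f(228,313,.103),f(43,292,.103)])
rep("pan",[f(55,52,.058),f(347,66,.058),f(331,350,.058),f(29,342,.058)])
print("stop base",f(70,66,.058),f(316,73,.058))
rep("display+blocks",[f(514-396,172,.052,290),f(717-396,203,.052,290),f(700-396,303,.052,290),f(500-396,272,.052,290)])
print("tare",f(661-396,246,.052,290),"clear",f(557-396,232,.052,290))
print("jar",P(280,194,.07),"tape",P(281,164,.024))
print("driver",P(276,227,.01),P(284,289,.02), "carton",P(133,190,.07), "spool",P(143,243,.05))
E
```

```text
bin [0.5146 0.2093 0.103 ] ang x -6.164347194912998 y -6.852208072989037 0.09033850889823736 0.11995475318227945
[[0.5656 0.2634 0.103 ]
 [0.5534 0.1455 0.103 ]
 [0.4615 0.154  0.103 ]
 [0.4779 0.2743 0.103 ]]
pan [0.5473 0.1873 0.058 ] ang x -3.463289135003104 y -3.523255082379775 0.19964713938961 0.20260728562446326
[[0.6546 0.2822 0.058 ]
 [0.6393 0.0803 0.058 ]
 [0.4429 0.092  0.058 ]
 [0.4525 0.2946 0.058 ]]
stop base [0.6443 0.2715 0.058 ] [0.6349 0.1016 0.058 ]
display+blocks [ 0.5149 -0.168   0.052 ] ang x -11.056089600322338 y -10.30809087276689 0.06969773701825634 0.13606227663586015
[[ 0.5615 -0.1069  0.052 ]
 [ 0.5368 -0.2424  0.052 ]
 [ 0.4688 -0.2274  0.052 ]
 [ 0.4927 -0.0952  0.052 ]]
tare [ 0.5081 -0.2035  0.052 ] clear [ 0.5193 -0.1344  0.052 ]
jar [0.5435 0.0016 0.07  ] tape [ 0.6498 -0.0023  0.024 ]
driver [0.455  0.0168 0.01  ] [ 0.2692 -0.0041  0.02  ] carton [0.566  0.4391 0.07  ] spool [0.4093 0.409  0.05  ]
```

Now I'll move over the tare well, which is on the way, turn the tool square to the scale, and take a wrist view.

Call:
{"fn": "send_rows", "kwargs": {
  "steps": [
    [4,6,0,0,0,-0.12],
    [8,12,0,0,0,-0.24],
    [12,18,0,0,0,-0.36],
    [16,24,0,0,0,-0.48],
    [20,30,0,0,0,-0.48],
    [23,34,0,0,0,-0.48],
    [25.4,36.7,0,0,0,-0.48],
    [25.4,36.7,-4,0,0,-0.48],
    [25.4,36.7,-8,0,0,-0.48],
    [25.4,36.7,-8,0,0,-0.48],
    [25.4,36.7,-8,0,0,-0.48],
    [25.4,36.7,-8,0,0,-0.48]
  ],
  "grip": 0
}}

```text
t: 1.3
position: [0.5081, -0.2045, 0.1588]
ee_rot: [[0.998, -0.06, -0.001], [-0.06, -0.998, -0.001], [-0.001, 0.001, -1.0]]
wrist_force: [0.8, -0.2, 0.3]
width: 0.0441
grasp_force: 0.0
```

Run:
```python
from workcell import *
import cv2,pickle
s=observe();print(s['t'],s['position'],s['ee_rot'],s['width'],s['wrist_force'])
p=snapshot("wrist");cv2.imwrite("pics/w1.png",p["color"]);print(p["K"],p["T_tool_cam"])
pickle.dump((s,p),open("w1.pkl","wb"))
```

```text
1.3 [ 0.50813541 -0.20449123  0.15878312] [[ 9.98174777e-01 -6.03760951e-02 -1.35675867e-03]
 [-6.03769996e-02 -9.98175442e-01 -6.35881640e-04]
 [-1.31589114e-03  7.16638032e-04 -9.99998877e-01]] 0.04414150609056719 [ 0.79799003 -0.16117558  0.34262333]
[[314.5913386    0.         279.68858404]
 [  0.         314.5913386  207.86643445]
 [  0.           0.           1.        ]] [[ 1.22129487e-03 -9.60715022e-01 -2.77534061e-01  7.13738420e-02]
 [ 9.99999134e-01  1.03728681e-03  8.09835000e-04  9.92870006e-04]
 [-4.90138228e-04 -2.77534810e-01  9.60715457e-01 -1.46813506e-01]
 [ 0.00000000e+00  0.00000000e+00  0.00000000e+00  1.00000000e+00]]
```

View pics/w1.png

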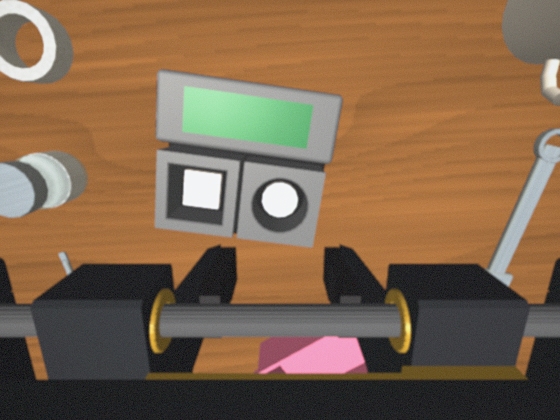

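The wrist view shows the round well mouth centred at about (279.5,203), its key at (280,199), and the square well to its left at (202,190). I'll check the mouth position from this view, then go to the bin.

Run:
```python
import pickle,numpy as np
s,p=pickle.load(open("w1.pkl","rb"))
T=np.eye(4);T[:3,:3]=s['ee_rot'];T[:3,3]=s['position'];E=T@p["T_tool_cam"]
def W(u,v,z):
    r=E[:3,:3]@np.linalg.inv(p["K"])@[u,v,1];return E[:3,3]+r*(z-E[2,3])/r[2]
print(W(279.5,203,.052),W(280,199,.032),W(202,190,.032))
```

```text
[ 0.5102692  -0.20574281  0.052     ] [ 0.50849591 -0.2060998   0.032     ] [ 0.52088757 -0.13726391  0.032     ]
```

Call:
{"fn": "send_rows", "kwargs": {
  "steps": [
    [0,4,4,0,0,0],
    [-1,9,4,0,0,0],
    [-2,14,4,0,0,0],
    [-3,19,4,0,0,0],
    [-4,24,4,0,0,0],
    [-5,29,4,0,0,0],
    [-6,34,4,0,0,0],
    [-6.8,39,2,0,0,0],
    [-6.8,41.8,0,0,0,0],
    [-6.8,41.8,0,0,0,0],
    [-6.8,41.8,0,0,0,0]
  ]
}}

```text
t: 2.45
position: [0.4415, 0.2135, 0.1596]
ee_rot: [[0.998, -0.061, 0.001], [-0.061, -0.998, -0.0], [0.001, 0.0, -1.0]]
wrist_force: [1.1, -1.3, 0.4]
width: 0.0442
grasp_force: 0.0
```

Run:
```python
from workcell import *
import cv2,pickle
s=observe();print(s['t'],s['position'],s['wrist_force'])
p=snapshot("wrist");cv2.imwrite("pics/w2.png",p["color"]);pickle.dump((s,p),open("w2.pkl","wb"))
```

```text
2.45 [0.44152842 0.21354146 0.15955462] [ 1.06185427 -1.34790512  0.36070515]
```

View pics/w2.png

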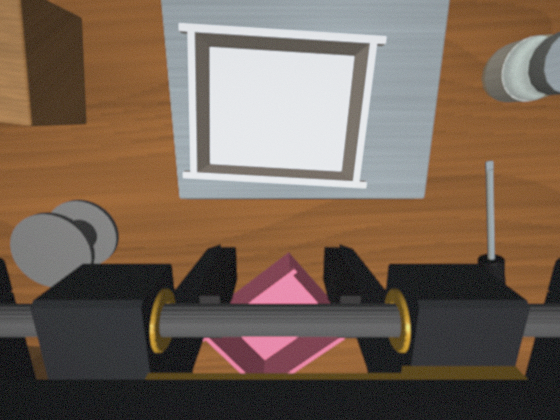

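The bin's front rim edge runs from (184,180) to (365,187), short of the fingertips, and the pink bin sits below and behind. I'll check the clearance.

Run:
```python
import pickle,numpy as np
s,p=pickle.load(open("w2.pkl","rb"))
T=np.eye(4);T[:3,:3]=s['ee_rot'];T[:3,3]=s['position'];E=T@p["T_tool_cam"]
def W(u,v,z):
    r=E[:3,:3]@np.linalg.inv(p["K"])@[u,v,1];return (E[:3,3]+r*(z-E[2,3])/r[2]).round(4)
print(W(184,180,.103),W(365,187,.103),W(386,40,.103),W(180,27,.103),"pan front",W(180,199,.058),W(425,199,.058))
```

```text
[0.4769 0.2731 0.103 ] [0.4651 0.1545 0.103 ] [0.5522 0.1436 0.103 ] [0.566  0.2626 0.103 ] pan front [0.4536 0.293  0.058 ] [0.4417 0.0936 0.058 ]
```

Call:
{"fn": "send_rows", "kwargs": {
  "steps": [
    [0,0,-4,0,0,0],
    [0,0,-7,0,0,0],
    [0,0,-8.5,0,0,0],
    [0,0,-8.8,0,0,0],
    [0,0,-8.8,0,0,0],
    [0.5,0,-8.8,0,0,0],
    [1,0,-8.8,0,0,0],
    [1.5,-0.1,-8.8,0,0,0],
    [2,-0.1,-8.8,0,0,0],
    [2.5,-0.1,-8.8,0,0,0],
    [3,-0.2,-8.8,0,0,0],
    [3,-0.2,-8.8,0,0,0]
  ]
}}

```text
t: 3.7
position: [0.4719, 0.2123, 0.0707]
ee_rot: [[0.998, -0.06, 0.001], [-0.06, -0.998, 0.0], [0.001, -0.0, -1.0]]
wrist_force: [-0.6, -0.5, -0.1]
width: 0.044
grasp_force: 0.0
```

Call:
{"fn": "send_rows", "kwargs": {
  "steps": [
    [0.5,0,0,0,0,0],
    [1,-0.1,0,0,0,0],
    [1.5,-0.1,0,0,0,0],
    [2,-0.1,0,0,0,0],
    [2.5,-0.1,0,0,0,0],
    [3,-0.2,0,0,0,0],
    [3.5,-0.2,0,0,0,0],
    [4,-0.2,0,0,0,0],
    [4.5,-0.3,0,0,0,0],
    [5,-0.3,0,0,0,0],
    [5,-0.3,0,0,0,0]
  ]
}}

```text
t: 4.8
position: [0.5221, 0.2092, 0.0709]
ee_rot: [[0.998, -0.061, 0.002], [-0.061, -0.998, 0.0], [0.002, -0.0, -1.0]]
wrist_force: [0.5, -0.2, -0.3]
width: 0.0439
grasp_force: 0.0
```

Run:
```python
from workcell import *
import cv2,pickle
import numpy as np
s=observe();print(s['t'],s['position'],s['wrist_force'])
t=snapshot("top");p=snapshot("wrist");pickle.dump((s,p,t),open("w3.pkl","wb"))
a=cv2.resize(t["color"][150:240,175:265],(420,420),interpolation=cv2.INTER_CUBIC)
b=cv2.resize(p["color"][:,70:490],(380,380));b=cv2.copyMakeBorder(b,0,40,0,0,0)
cv2.imwrite("pics/w3.png",np.hstack([a,b]))
```

```text
4.8 [0.52206689 0.2091562  0.0708646 ] [ 0.45150251 -0.22685879 -0.3375928 ]
```

View pics/w3.png

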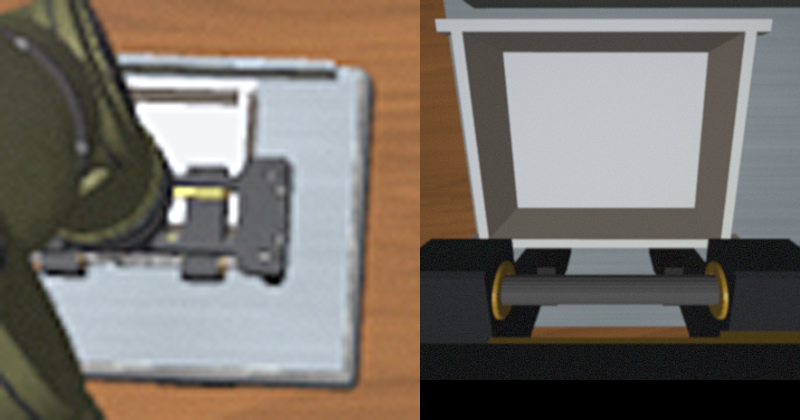

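The bin has slid and squared up. A strip of pan is still visible between its rear rim and the stop, so I'll push on gently until the force rises.

Call:
{"fn": "send_rows", "kwargs": {
  "steps": [
    [0.3,0,0,0,0,0],
    [0.6,0,0,0,0,0],
    [0.9,-0.1,0,0,0,0],
    [1.1,-0.1,0,0,0,0],
    [1.1,-0.1,0,0,0,0]
  ]
}}

```text
t: 5.4
position: [0.5326, 0.2081, 0.0707]
ee_rot: [[0.998, -0.061, 0.001], [-0.061, -0.998, 0.0], [0.001, -0.0, -1.0]]
wrist_force: [0.1, 0.0, -0.1]
width: 0.044
grasp_force: 0.1
```

Call:
{"fn": "send_rows", "kwargs": {
  "steps": [
    [0.1,0,0,0,0,0],
    [0.2,0,0,0,0,0],
    [0.3,0,0,0,0,0],
    [0.3,0,0,0,0,0]
  ]
}}

```text
t: 5.8
position: [0.5353, 0.2082, 0.0707]
ee_rot: [[0.998, -0.06, 0.001], [-0.06, -0.998, 0.0], [0.001, -0.0, -1.0]]
wrist_force: [-0.8, -0.2, 0.0]
width: 0.044
grasp_force: 0.5
```

Call:
{"fn": "send_rows", "kwargs": {
  "steps": [
    [0.1,0,0,0,0,0],
    [0.2,0,0,0,0,0],
    [0.3,0,0,0,0,0],
    [0.3,0,0,0,0,0]
  ]
}}

```text
t: 6.2
position: [0.5384, 0.2083, 0.0707]
ee_rot: [[0.998, -0.06, 0.001], [-0.06, -0.998, 0.0], [0.001, -0.0, -1.0]]
wrist_force: [-0.4, -0.6, -1.3]
width: 0.0441
grasp_force: 0.2
```

Call:
{"fn": "send_rows", "kwargs": {
  "steps": [
    [0.1,0,0,0,0,0],
    [0.2,0,0,0,0,0],
    [0.2,0,0,0,0,0]
  ]
}}

```text
t: 6.5
position: [0.5384, 0.2083, 0.0707]
ee_rot: [[0.998, -0.06, -0.003], [-0.06, -0.998, -0.0], [-0.003, 0.001, -1.0]]
wrist_force: [-5.1, 0.7, 4.6]
width: 0.0441
grasp_force: 2.6
```

The force rose to about 5 N and motion stopped at x = 0.538, so the bin is seated. I'll back off, rise and look.

Call:
{"fn": "send_rows", "kwargs": {
  "steps": [
    [-1,0,0,0,0,0],
    [-3,0.2,0,0,0,0],
    [-5,0.3,0,0,0,0],
    [-5,0.3,4,0,0,0],
    [-5,0.3,8,0,0,0],
    [-4,-4,10,0,0,0],
    [-4,-9,10,0,0,0],
    [-4,-14,10,0,0,0],
    [-4,-19,10,0,0,0],
    [-4,-24,10,0,0,0],
    [-3.8,-29,10,0,0,0],
    [-3.4,-34,10,0,0,0]
  ]
}}

```text
t: 7.7
position: [0.506, -0.1339, 0.171]
ee_rot: [[0.998, -0.06, 0.002], [-0.06, -0.998, -0.001], [0.002, 0.001, -1.0]]
wrist_force: [0.9, 1.1, -0.1]
width: 0.0443
grasp_force: 0.0
```

Call:
{"fn": "send_rows", "kwargs": {
  "steps": [
    [0,-4,0,0,0,0],
    [0.4,-7.2,-3,0,0,0],
    [0.4,-7.2,-5,0,0,0],
    [0.4,-7.2,-5,0,0,0],
    [0.4,-7.2,-5,0,0,0]
  ],
  "grip": -1
}}

```text
t: 8.2
position: [0.5101, -0.2029, 0.1209]
ee_rot: [[0.998, -0.059, 0.001], [-0.059, -0.998, 0.0], [0.001, -0.0, -1.0]]
wrist_force: [0.0, 0.3, 1.0]
width: 0.0064
grasp_force: 0.0
```

Run:
```python
from workcell import *
import cv2,pickle
import numpy as np
s=observe();print(s['t'],s['position'],s['wrist_force'],s['width'])
t=snapshot("top");p=snapshot("wrist");pickle.dump((s,p,t),open("w4.pkl","wb"))
a=cv2.resize(t["color"][150:240,175:265],None,fx=4.4,fy=4.4,interpolation=cv2.INTER_CUBIC)
b=p["color"][:396,80:480]
cv2.imwrite("pics/w4.png",np.hstack([a,b]))
```

```text
8.2 [ 0.51007435 -0.2028964   0.12093505] [0.02620154 0.28915159 1.04178055] 0.00640518211331225
```

View pics/w4.png

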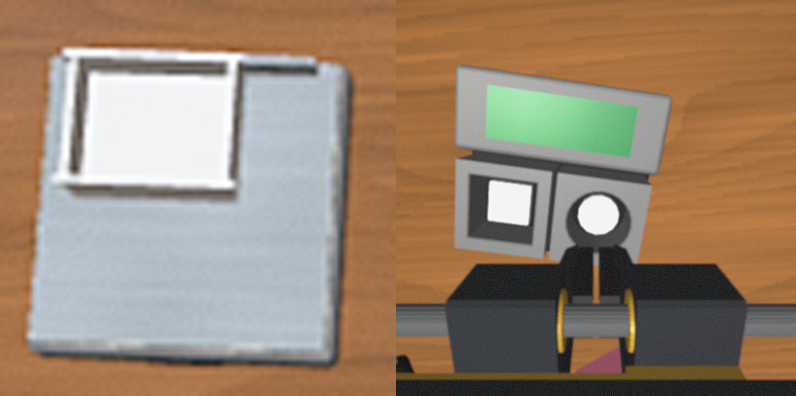

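The bin's rear rim now overlaps the stop with no gap, and the bin is square. In the wrist view the key centre is at (283,215) and the well mouth spans x 250–315. I'll refine both positions.

Run:
```python
import pickle,numpy as np
from h import P
s,p,t=pickle.load(open("w4.pkl","rb"))
T=np.eye(4);T[:3,:3]=s['ee_rot'];T[:3,3]=s['position'];E=T@p["T_tool_cam"]
def W(u,v,z):
    r=E[:3,:3]@np.linalg.inv(p["K"])@[u,v,1];return (E[:3,3]+r*(z-E[2,3])/r[2]).round(4)
print("key",W(283,215,.032),"mouth L/R",W(250,222,.052),W(315,222,.052),"top",W(283,190,.052))
f=lambda x,y,z:P(175+x/4.4-.4,150+y/4.4-.4,z)
c=np.array([f(64,53,.103),f(243,58,.103),f(236,190,.103),f(55,183,.103)])
m=c.mean(0);a=c[0]+c[1]-c[2]-c[3];th=np.radians(-3.5)
d=m[:2]-[.5473,.1873];print(m,d@[np.cos(th),np.sin(th)],d@[-np.sin(th),np.cos(th)],np.degrees(np.arctan2(a[1],a[0])))
```

```text
key [ 0.5074 -0.2065  0.032 ] mouth L/R [ 0.5097 -0.1825  0.052 ] [ 0.507  -0.2295  0.052 ] top [ 0.532  -0.2077  0.052 ]
[0.59102993 0.20685423 0.103     ] 0.04245460267160993 0.022187408015001773 -2.5239314064998677
```

Call:
{"fn": "send_rows", "kwargs": {
  "steps": [
    [-0.15,-0.25,0,0,0,0],
    [-0.15,-0.25,-3,0,0,0],
    [-0.15,-0.25,-6,0,0,0],
    [-0.15,-0.25,-7,0,0,0],
    [-0.15,-0.25,-8,0,0,0],
    [-0.15,-0.25,-8,0,0,0]
  ],
  "grip": -1
}}

```text
t: 8.9
position: [0.5082, -0.2059, 0.0405]
ee_rot: [[0.998, -0.06, -0.0], [-0.06, -0.998, 0.0], [-0.0, -0.0, -1.0]]
wrist_force: [-0.7, -0.1, 0.3]
width: 0.0002
grasp_force: 0.0
```

Run:
```python
from workcell import *
import cv2,numpy as np
s=observe();print(s['position'],s['wrist_force'],s['width'])
p=snapshot("wrist")["color"][100:380,80:480];q=snapshot("side")["color"][155:235,225:325]
cv2.imwrite("pics/w5.png",np.hstack([p,cv2.resize(q,(350,280),interpolation=cv2.INTER_CUBIC)]))
```

```text
[ 0.50820444 -0.20587125  0.04052391] [-0.67348246 -0.0548585   0.27216457] 0.0002103513483805677
```

View pics/w5.png

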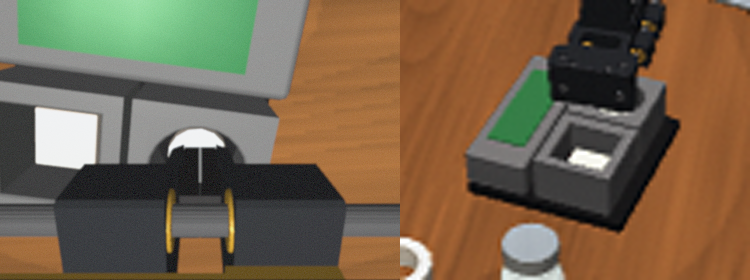

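The closed fingertips at crop (200,150) are inside the round well, centred over the key and clear of the wall. Next I'll press in steps.

Call:
{"fn": "send_rows", "kwargs": {
  "steps": [
    [0,0,-0.5,0,0,0],
    [0,0,-0.9,0,0,0],
    [0,0,-1.1,0,0,0],
    [0,0,-1.3,0,0,0],
    [0,0,-1.4,0,0,0],
    [0,0,-1.4,0,0,0]
  ]
}}

```text
t: 9.6
position: [0.5088, -0.2063, 0.0269]
ee_rot: [[0.998, -0.06, 0.001], [-0.06, -0.998, -0.0], [0.001, 0.0, -1.0]]
wrist_force: [0.7, -0.2, 4.6]
width: 0.0004
grasp_force: 2.0
```

Call:
{"fn": "send_rows", "kwargs": {
  "steps": [
    [0,0,-0.1,0,0,0],
    [0,0,-0.2,0,0,0],
    [0,0,-0.2,0,0,0],
    [0,0,-0.2,0,0,0]
  ]
}}

```text
t: 10.0
position: [0.5088, -0.2062, 0.0262]
ee_rot: [[0.998, -0.06, 0.002], [-0.06, -0.998, -0.001], [0.002, 0.001, -1.0]]
wrist_force: [-1.1, 0.2, 16.1]
width: 0.0001
grasp_force: 7.9
```

The force is 16 N, so the key is bottomed out. I'll release it and retreat.

Call:
{"fn": "send_rows", "kwargs": {
  "steps": [
    [0,0,1,0,0,0],
    [0,0,3,0,0,0],
    [0,0,7,0,0,0],
    [0,0,12,0,0,0],
    [0,0,17,0,0,0],
    [-4,0,19,0,0,0],
    [-6,-3,19,0,0,0],
    [-6,-3,19,0,0,0],
    [-6,-3,19,0,0,0]
  ]
}}

```text
t: 10.9
position: [0.4473, -0.2364, 0.2147]
ee_rot: [[0.998, -0.062, -0.001], [-0.062, -0.998, 0.0], [-0.001, -0.0, -1.0]]
wrist_force: [0.4, -0.2, -0.6]
width: 0.0001
grasp_force: 0.0
```

Run:
```python
from workcell import *
import cv2
s=observe();print(s['position'],s['wrist_force'])
cv2.imwrite("pics/s6.png",snapshot("side")["color"])
```

```text
[ 0.44732924 -0.23636625  0.21465712] [ 0.38963647 -0.22266268 -0.5663842 ]
```

View pics/s6.png

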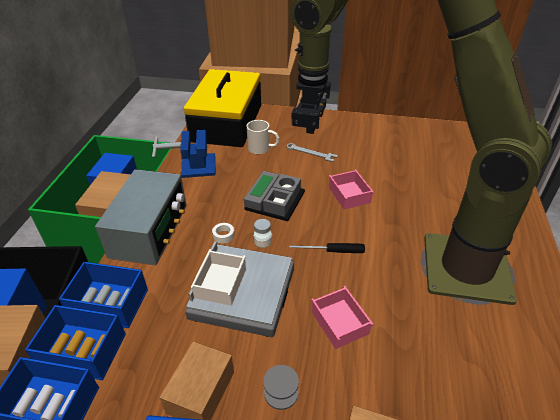

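The bin sits flat against the stop at (218,275), both keys look up, and the bystanders haven't moved. The arm is clear.

```bash
python3 -c "
from workcell import *
print(finish_job())"
```

```text
the job is handed in; nothing more can be done
None
```

The job is handed in with no verdict returned: the white bin was slid flat against the rear stop, the tare key was pressed fully down (16 N) and released, and no bystander looks moved in the final picture.

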